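# Tip the friction block over towards the pulley and set it back at the start stop

## Task

The wooden friction block stands on end on the plywood board. Without gripping or lifting it, push it over with the fingertips towards the pulley, so that it lies on its broad face on the board with its screw eye facing the pulley; then push it back along the board, away from the pulley, until its plain end is flush and square against the wooden start stop, near the middle of the stop. Keep the block on the board and leave all the other things on the bench where they stand.

Things in the scene. Friction and masses are not known exactly. Their poses are not given: they have to be found in the camera images.
- board: friction board, plain plywood, fixed, 100 x 560 mm, 18 mm thick, lying on the bench; origin at the centre of its underside (bench height); its y axis runs along its length, x across, z up. Its top is 18 mm above the bench.
- pulley: pulley, fixed on top of the board on its centre line, 245 mm from the board's middle, at either end of the board: a white wheel of 40 mm diameter between two aluminium cheeks on a 60 (across the board) x 36 (along) mm foot; its highest point is 58 mm above the board's top. Origin at the centre of its underside, on the board's top; y along the board (not necessarily towards the middle).
- stop: start stop, a plain wooden bar fixed across the board on its centre line, 245 mm from the board's middle, at the end opposite the pulley: 90 mm across the board, 20 mm along it, 25 mm high. Origin at the centre of its underside, on the board's top; x across the board, y along it; its faces lie 10 mm either side of the origin.
- block: wooden friction block, loose, about 0.18 kg, 60 x 36 x 110 mm, at first standing on its small end near the board's middle, its broad faces looking at pulley and stop (within 7 degrees). Origin at the centre of its plain end (its underside as it stands); x across its 60 mm width, y through its 36 mm thickness, z along its 110 mm length to the eye. Pushed near its top it tips; past about 18 degrees it falls by itself.
- block_center (a point): centre of the block, half-way along its length
- block_foot (a point): centre of the block's plain end
- block_eye (a point): outermost point of the block's steel screw eye, 128 mm from the plain end: a 16 mm ring of 4 mm wire in the centre of the block's other end, in the block's y-z plane (only 4 mm wide along x), standing 18 mm proud of that end
- small_block: bystander, to be left alone: a smaller wooden block of the same kind, 45 x 30 x 75 mm, standing on the bench beside the board, with a screw eye 18 mm high on top; origin at the centre of its underside
- weight_a: bystander, to be left alone: brass slotted weight lying flat on the bench, 44 mm diameter, 16 mm high; origin at the centre of its underside
- weight_b: bystander, to be left alone: brass slotted weight lying flat on the bench, 34 mm diameter, 12 mm high; origin at the centre of its underside
- hanger: bystander, to be left alone: brass weight hanger standing on the bench, disc foot of 38 mm diameter with a thin stem, 62 mm high; origin at the centre of its underside
- force_meter: bystander, to be left alone: grey force meter lying on the bench, 30 x 150 x 22 mm, about 195 mm long along y with its hook and loop; origin at the centre of its underside
- beaker: bystander, to be left alone: glass beaker standing on the bench, 60 mm diameter, 70 mm high; origin at the centre of its underside
- stopwatch: bystander, to be left alone: round stopwatch lying on the bench, 56 mm diameter, 14 mm high; origin at the centre of its underside
Not all that is in view belongs to the job. What is shaped like the block but green or turquoise is not meant.

How it is judged:
On the way, in this order (a step that is already met when the one before it is completed fails the run):
1. the block has been tipped over and lies on a broad face on the board, its eye away from the stop (angle between block's own z axis and vertical between 1.48 and 1.66 rad and (angle between block's own y axis and vertical below 0.12 rad or angle between block's own y axis and vertical above 3.02 rad) and height (world z) of block_center between 0.031 and 0.041 m and horizontal distance between block_eye and stop above 0.15 m), for 0.2 s.
2. its plain end is flush and square against the start stop (angle between block's own z axis and vertical between 1.48 and 1.66 rad and (angle between block's own y axis and vertical below 0.12 rad or angle between block's own y axis and vertical above 3.02 rad) and height (world z) of block_center between 0.031 and 0.041 m and y of block_foot in the frame of stop between -0.016 and 0.016 m and x of block_foot in the frame of stop between -0.025 and 0.025 m and angle between the z axis of block and the y axis of stop, either way round below 0.12 rad), for 0.2 s.
At the end, for the whole second after the job is handed in: The block lies at rest on a broad face on the board (tilt within about 5 degrees), its plain end within 6 mm of the stop's face, within 25 mm of the middle of the stop, and square to it within 0.12 rad, so that its eye faces the pulley (all of step 2 and linear speed of block below 0.02 m/s); the robot touches nothing.
It fails at once if the block was lifted (over 12 mm clear of the board) (height (world z) of block_center above 0.093 m or (angle between block's own z axis and vertical above 0.7 rad and height (world z) of block_center above 0.089 m) or (angle between block's own z axis and vertical above 1.2 rad and height (world z) of block_center above 0.07 m) or (angle between block's own z axis and vertical above 1.45 rad and height (world z) of block_center above 0.055 m)).
It fails at once if the block left the board (height (world z) of block_center below 0.028 m or x of block_center in the frame of board above 0.05 m or x of block_center in the frame of board below -0.05 m).
It fails at once if another thing on the bench was moved more than 15 mm or knocked over (distance of any of small_block, weight_a, weight_b, hanger, force_meter, beaker, stopwatch from where it was at the start of the episode above 0.015 m or angle between any of small_block, weight_a, weight_b, hanger, force_meter, beaker, stopwatch's own z axis and vertical above 0.3 rad).
It also fails if it takes over 48 s, if anything falls off the work surface, if the arm or the gripper's body presses on something with over 40 N, if the wrist force passes 120 N, or if a joint passes its speed limit or range.

## Robot

A 6-joint arm with a two-finger parallel gripper is mounted at the origin on the work surface. World frame = base frame: x ahead of the robot, y to its left, z up, the work surface at z = 0. Lengths are in m, angles in rad, forces in N, time in s.
With the tool pointing down it reaches from about 0.375 to 0.9 m from the base axis. Payload 3.1 kg.
Tool frame: the origin (TCP) lies between the finger pads; the fingertips stand 17 mm ahead of it and the grasp point (between the pads) lies 2 mm behind it; z points along the fingers, y is the line along which they close (so a half turn about z gives the same grasp; the last joint's range is limited). The gripper opens to 85 mm and grips with 20 to 120 N. Pads are 22 mm wide; open, the fingers measure 114 mm over their backs; the gripper's body (76 mm by 85 mm) begins 54 mm behind the grasp point. The pads swing forward as they close: fully open they stand 13 mm farther back than shut.
Start: joints at [-1.359, 0.527, 1.433, -0, 1.181, -0.178], TCP at [0.238, -0.578, 0.248] pointing down, gripper open.
Joint ranges: [-3.08, 3.08], [-0.75, 2.2], [0.22, 2.44], [-1.43, 4.57], [0, 2.65], [-2.85, 2.85]. Speed limits (rad/s): [2.79, 2.79, 3.14, 3.14, 3.14, 3.14].

## Interface

Orientations are given as a unit quaternion [x, y, z, w].
In Python, from station import sense, vision, order gives the robot as it stands.
- The arm moves only by the shell command python3 -m crank 'ROWS' [OPENING] [FORCE]. ROWS is JSON, a list of rows, each an object with "dp": the shift along the world's x, y, z in units of 30 mm (1.0 is 30 mm), a list of three; "angular": the turn, a rotation vector about the world's x, y, z in degrees, a list of three. In form: [{"dp": [dx, dy, dz], "angular": [ax, ay, az]}, ...]. A call has 1 to 20 rows; each row shifts and turns the commanded pose from where the row before left it; what a row does not reach is not made up. A row lasts 1/10 s, in which the tool goes at most 50 mm and 8.59 degrees, less where a joint would pass 70% of its speed; a pose out of reach is approached as far as the arm can. A call is refused whole if a number of a shift passes 1 or a number of a turn 8.59, either way. A call with a gripper value outside its range is refused whole. OPENING is the closure, from 0 (fully open) to 1 (shut), set as the call begins (- or left out, the last holds). The fingers move at their own pace and stop on an object; FORCE is the grip in N (left out, the last holds). Time passes only in rows, so rows that do not move let the fingers close. It gives the time, the measured TCP pose, the force, the opening and the grip force at its end, in the units of the state.
- sense(): the state, without advancing time (a new reading comes with each control period).
- vision.snapshot(name): name is "scene" or "side" or "wrist"; returns a dict with "image" (400x640x3 uint8, blue, green, red), "range_z" (400x640 float32, m along the optical axis (not along the pixel's ray), 0 where there is no reading), "mtx" (3x3 intrinsics, pixels), "pose" (4x4, takes a point from camera to world coordinates); the wrist camera has in their place "mount" (4x4, takes a point from camera to tool coordinates, whose origin is the TCP and whose axes are the flange's). Camera axes: x right, y down, z forward; pixel columns grow to the right and rows downward; lengths in m; the calibration is good to about 2 mm. A picture is of the moment at which its call begins: read the wrist's pose just before it.
- order.sign_off(): hands the job in; it is judged then, once.
The state is a dict: "t": time; "q": joint angles; "qd": joint speeds; "tau": joint torques, N m; "tcp_pos": TCP position; "tool_rot": TCP orientation; "force": force on the tool from outside, world axes, zero at the start; "ft_torque": the same for the moment, N m; "finger_gap": opening from 0.0 (shut) to 1.0 (fully open); "gripper_force": force on a finger pad.
Only numpy, scipy, OpenCV 4.12 (cv2) and the standard library are available. Lean on these libraries where they do the work, as an engineer would, in place of code of your own. Each camera call takes 0.05 s, during which the arm holds its last target. There are 200 camera calls.

## Working session

There is one attempt and no reset: what is moved stays moved. The work goes in short steps, Python scripts to look and compute and a shell command to move; the robot and the scene stay as the last step left them, time stands still between calls to the robot, and variables do not carry over. Pictures are saved under pics/ and viewed, at most 10 in all, crops included, and the job is handed in when it is done.

```bash
mkdir -p pics; ls; python3 - <<'E'
from station import sense,vision
import cv2,numpy as np
for n in("scene","side"):
    s=vision.snapshot(n);cv2.imwrite(f"pics/{n}0.png",s["image"]);np.savez(f"{n}0.npz",**s)
    print(n,s["mtx"].round(1).tolist(),s["pose"].round(3).tolist())
print(sense())
E
```

```text
pics
scene [[443.6, 0.0, 325.0], [0.0, 443.6, 200.2], [0.0, 0.0, 1.0]] [[-0.112, 0.793, -0.598, 1.051], [0.994, 0.092, -0.064, 0.084], [0.004, -0.602, -0.799, 0.787], [0.0, 0.0, 0.0, 1.0]]
side [[383.3, 0.0, 326.8], [0.0, 383.3, 205.1], [0.0, 0.0, 1.0]] [[-0.891, -0.236, 0.387, 0.295], [-0.453, 0.48, -0.751, 0.5], [-0.008, -0.845, -0.534, 0.477], [0.0, 0.0, 0.0, 1.0]]
{'t': 0.1, 'q': array([-1.35848430e+00,  5.28375333e-01,  1.43380820e+00, -1.74457042e-05,
        1.18140545e+00, -1.78483598e-01]), 'qd': array([-0.0006396 , -0.00283164, -0.00406252, -0.0003383 , -0.00035652,
       -0.0015076 ]), 'tau': array([-2.83438858e-04, -4.43303525e+01, -1.78587431e+01, -1.89236443e-04,
        3.93057213e-03,  1.15387448e-05]), 'tcp_pos': array([ 0.23797516, -0.57723958,  0.24741931]), 'tool_rot': array([ 9.80969376e-01,  1.94159953e-01, -2.49477514e-05, -9.97884537e-04]), 'force': array([ 0.64860561, -1.19453004,  0.41240538]), 'ft_torque': array([-0.01927322,  0.06866867, -0.00858183]), 'gripper_force': 0.0, 'finger_gap': 0.9985840429684865}
```

View pics/scene0.png

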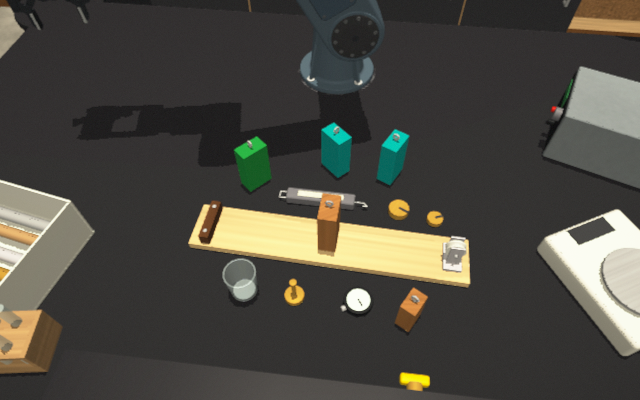

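View pics/side0.png

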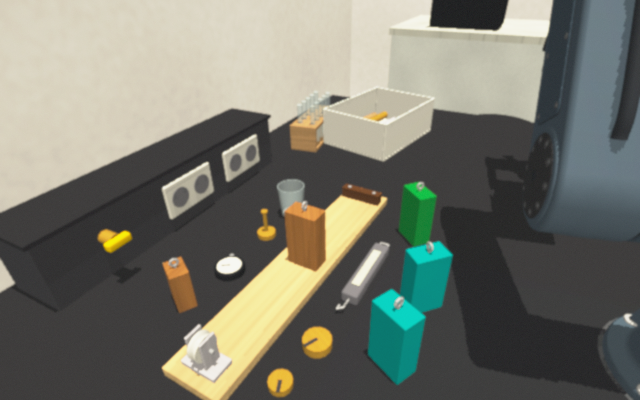

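The scene view shows the pulley at right (455,254), the stop at left (210,221), and the standing brown block near (329,222). The green and turquoise blocks and the force meter lie on the robot's side. Next I measure them.

```bash
cat > h.py <<'E'
import cv2,numpy as np
def pts(s):
    v,u=np.mgrid[0:400,0:640];z=s["range_z"];K=s["mtx"]
    P=np.stack([(u-K[0,2])/K[0,0]*z,(v-K[1,2])/K[1,1]*z,z],-1)
    return P@s["pose"][:3,:3].T+s["pose"][:3,3]
def rect(p):
    (c,wh,a)=cv2.minAreaRect((p[:,:2]*1000).astype(np.float32));return np.round(c,1),np.round(wh,1),round(a,2)
def frame(s):
    P=pts(s);hsv=cv2.cvtColor(s["image"],cv2.COLOR_BGR2HSV);ok=s["range_z"]>0
    return P,hsv,ok
E
python3 - <<'E'
from h import *
for n in("scene","side"):
    s=np.load(n+"0.npz");P,h,ok=frame(s);H,S,V=h[...,0],h[...,1],h[...,2]
    print(n,"hsv block",h[230,329],"board",h[235,270],"stop",h[225,207])
    X,Y,Z=P[...,0],P[...,1],P[...,2]
    b=ok&(abs(Z-.018)<.006)&(X>.35)&(X<.8)&(S>60)&(H>12)&(H<32)&(V>120)
    b=cv2.morphologyEx(b.astype(np.uint8),cv2.MORPH_OPEN,np.ones((3,3)))
    k,l,st,_=cv2.connectedComponentsWithStats(b);i=1+st[1:,4].argmax();bb=l==i
    print("board",rect(P[bb]),np.median(Z[bb]))
    (c,wh,a)=cv2.minAreaRect((P[bb][:,:2]*1000).astype(np.float32))
    red=ok&(H<14)&(S>80)&(X>.35)&(X<.8)
    for nm,m in(("blocktop",red&(Z>.117)&(Z<.137)),("blockall",red&(Z>.045)&(Z<.14)),("stop",ok&(abs(Z-.043)<.006)&(Y<-.12)&(X>.4)&(X<.7)&(H<20)&(S>60)&(V<110)),("tall",ok&(Z>.06)&(X>.35)&(X<.85)&(abs(Y)<.4))):
        k,l,st,ce=cv2.connectedComponentsWithStats(m.astype(np.uint8))
        for i in range(1,k):
            if st[i,4]>40: q=P[l==i];print(nm,st[i,4],ce[i].round(),rect(q),q[:,2].min().round(3),q[:,2].max().round(3))
E
```

```text
scene hsv block [ 14 165 122] board [ 25  96 252] stop [ 12 163 117]
board (array([579.6,  39.5]), array([559.7, 102.7]), 87.34) 0.019402213022885972
stop 92 [211. 224.] (array([ 570.3, -195.6]), array([16.9, 90.1]), 77.06) 0.037 0.047
tall 763 [336. 142.] (array([365.3,  32.3]), array([60.8, 37.9]), 45.81) 0.06 0.131
tall 707 [393. 149.] (array([372. , 159.1]), array([36.7, 62.6]), 62.29) 0.06 0.13
tall 883 [251. 155.] (array([ 426.6, -142.5]), array([39.6, 61.6]), 46.89) 0.06 0.131
tall 958 [328. 217.] (array([573.9,  39.1]), array([36.2, 62.5]), 87.12) 0.06 0.15
tall 290 [456. 245.] (array([591.6, 284.1]), array([36.1, 29.1]), 84.95) 0.06 0.08
tall 327 [238. 273.] (array([ 696.1, -109.7]), array([58.9, 58.7]), 55.99) 0.06 0.075
tall 45 [292. 283.] (array([699.1, -11.8]), array([11.5, 12.9]), 60.71) 0.06 0.065
tall 506 [412. 303.] (array([717.6, 201.1]), array([30., 46.]), 59.48) 0.06 0.095
tall 162 [413. 377.] (array([845.3, 199. ]), array([44.1,  9.4]), 89.87) 0.084 0.092
side hsv block [ 26  88 247] board [ 21 192 222] stop [ 0 12 65]
board (array([580.3,  41.5]), array([560.1, 101.6]), 87.4) 0.017025314520043522
stop 91 [361. 193.] (array([ 569.9, -199. ]), array([17.7, 90.8]), 85.18) 0.037 0.043
tall 226 [290. 188.] (array([ 696.6, -107.3]), array([56.7, 59.5]), 32.45) 0.06 0.07
tall 1023 [418. 201.] (array([ 426.8, -140.6]), array([37.9, 63.2]), 48.77) 0.06 0.127
tall 1694 [305. 227.] (array([573.8,  41.5]), array([37.7, 61.4]), 87.07) 0.06 0.144
tall 259 [118. 242.] (array([845. , 202.1]), array([44.2,  9.7]), 89.69) 0.072 0.089
tall 1298 [421. 264.] (array([365.1,  34.8]), array([59.7, 38.5]), 45.7) 0.06 0.127
tall 516 [176. 271.] (array([717.5, 203.4]), array([30.1, 47.2]), 59.55) 0.06 0.092
tall 1906 [392. 320.] (array([371.3, 161.1]), array([37.7, 60.4]), 62.92) 0.06 0.128
tall 598 [199. 340.] (array([591.3, 285.8]), array([29.8, 37.4]), 0.12) 0.06 0.077
```

The measurements give a board axis through (580, 40.5) at 87.4° and the block at (574, 40), nearly square to it. The stop face is at y≈-194.5. I'll approach from the stop side with the fingers spread a little.

```bash
python3 -m crank '[{"dp":[0.58,0.98,0],"angular":[0,0,3.4]},{"dp":[0.58,0.98,0],"angular":[0,0,3.4]},{"dp":[0.58,0.98,0],"angular":[0,0,3.4]},{"dp":[0.58,0.98,0],"angular":[0,0,3.4]},{"dp":[0.58,0.98,0],"angular":[0,0,3.4]},{"dp":[0.58,0.98,0],"angular":[0,0,3.4]},{"dp":[0.58,0.98,0],"angular":[0,0,3.4]},{"dp":[0.58,0.98,0],"angular":[0,0,3.4]},{"dp":[0.58,0.98,0],"angular":[0,0,3.4]},{"dp":[0.58,0.98,0],"angular":[0,0,3.4]},{"dp":[0.58,0.98,0],"angular":[0,0,3.4]},{"dp":[0.58,0.98,0],"angular":[0,0,3.4]},{"dp":[0.58,0.98,0],"angular":[0,0,3.4]},{"dp":[0.58,0.98,0],"angular":[0,0,3.4]},{"dp":[0.58,0.98,0],"angular":[0,0,3.4]},{"dp":[0.58,0.98,0],"angular":[0,0,3.4]},{"dp":[0.58,0.98,0],"angular":[0,0,3.4]},{"dp":[0.58,0.98,0],"angular":[0,0,3.4]},{"dp":[0.58,0.98,0],"angular":[0,0,3.4]},{"dp":[0,0,0],"angular":[0,0,0]}]' 0.7; python3 -c "
from station import sense
s=sense();print(s['q'],s['tool_rot'])"
```

```text
t: 2.1
tcp_pos: [0.5701, -0.0159, 0.2479]
tool_rot: [0.724, 0.69, 0.001, -0.0]
force: [-0.7, -0.6, -0.1]
finger_gap: 0.301
gripper_force: 0.0
[-2.24450381e-01  4.53902317e-01  1.57317081e+00  1.55689916e-03
  1.11384523e+00 -1.77642808e-01] [ 7.23697293e-01  6.90117110e-01  7.68754554e-04 -1.04236045e-04]
```

```bash
python3 -m crank '[{"dp":[0.06,0,-0.97],"angular":[0,0,0]},{"dp":[0.06,0,-0.97],"angular":[0,0,0]},{"dp":[0,0,-0.97],"angular":[0,0,0]},{"dp":[0,0,-0.96],"angular":[0,0,0]},{"dp":[0,0,0],"angular":[0,0,0]}]'; python3 - <<'E'
from station import vision
import cv2
cv2.imwrite("pics/side1.png",vision.snapshot("side")["image"])
E
```

```text
t: 2.6
tcp_pos: [0.5688, -0.0192, 0.1284]
tool_rot: [0.726, 0.688, -0.003, -0.004]
force: [-0.4, -0.1, -0.2]
finger_gap: 0.298
gripper_force: 0.0
```

View pics/side1.png

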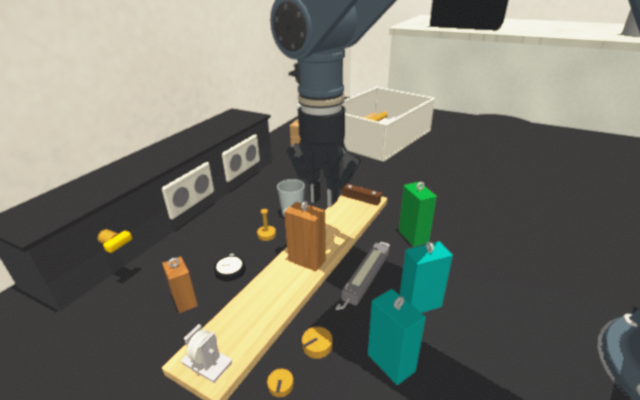

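The fingertips stand behind the block's top at about (320,195), clear of everything else. Next I push over.

```bash
python3 -m crank '[{"dp":[0.15,0.3,0],"angular":[0,0,0]},{"dp":[0.03,0.3,0],"angular":[0,0,0]},{"dp":[0.02,0.3,0],"angular":[0,0,0]},{"dp":[0.02,0.3,0],"angular":[0,0,0]},{"dp":[0.02,0.3,0],"angular":[0,0,0]},{"dp":[0.02,0.3,0],"angular":[0,0,0]},{"dp":[0.02,0.3,0],"angular":[0,0,0]},{"dp":[0.02,0.3,0],"angular":[0,0,0]},{"dp":[0,0,0],"angular":[0,0,0]}]'; python3 - <<'E'
from station import vision
from h import *
s=vision.snapshot("scene");cv2.imwrite("pics/scene2.png",s["image"])
E
```

```text
t: 3.55
tcp_pos: [0.5811, 0.0541, 0.1321]
tool_rot: [0.725, 0.689, -0.0, -0.0]
force: [-0.6, -0.4, 0.1]
finger_gap: 0.298
gripper_force: 0.0
```

View pics/scene2.png

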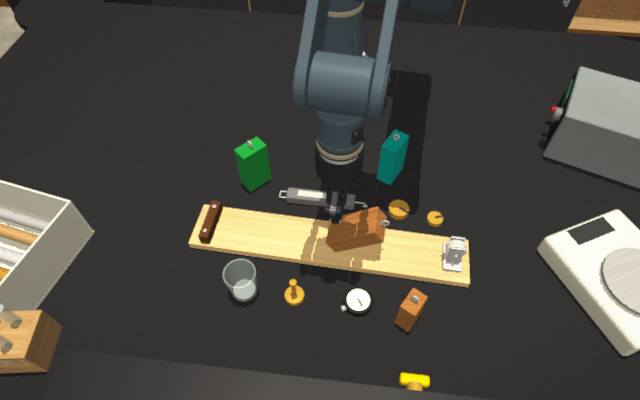

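The block is falling towards the pulley (eye at about (385,225)). I'll raise the hand and let it settle.

```bash
python3 -m crank '[{"dp":[0,-0.5,0.9],"angular":[0,0,0]},{"dp":[0,-0.5,0.9],"angular":[0,0,0]},{"dp":[0,-0.5,0.5],"angular":[0,0,0]},{"dp":[0,0,0],"angular":[0,0,0]},{"dp":[0,0,0],"angular":[0,0,0]}]'; cat > m.py <<'E'
from station import vision
from h import *
ax=np.array([np.cos(np.radians(87.37)),np.sin(np.radians(87.37))]);nx=np.array([ax[1],-ax[0]]);c=np.array([580,40.5])
for n in("scene","side"):
    s=vision.snapshot(n);P,h,ok=frame(s);cv2.imwrite(f"pics/{n}_m.png",s["image"])
    H,S=h[...,0],h[...,1]
    r=(P[...,:2]*1000-c);u=r@nx;v=r@ax;Z=P[...,2]
    m=ok&(abs(u)<60)&(v>-233)&(v<222)&(abs(Z-.054)<.005)&(S>90)&(H<22)
    k,l,st,ce=cv2.connectedComponentsWithStats(m.astype(np.uint8))
    for i in range(1,k):
        if st[i,4]>60:
            q=l==i;a=np.stack([u[q],v[q]],1).astype(np.float32);R=cv2.minAreaRect(a)
            print(n,st[i,4],ce[i].round(),"board frame u,v",np.round(R[0],1),np.round(R[1],1),round(R[2],1),"ends",np.percentile(v[q],[1,99]).round(1),"z",np.median(Z[q]).round(4),"world",P[q][:,:2].mean(0).round(4))
E
python3 m.py
```

```text
t: 4.1
tcp_pos: [0.581, 0.0075, 0.2009]
tool_rot: [0.726, 0.688, 0.0, -0.0]
force: [0.2, -0.3, -1.1]
finger_gap: 0.3
gripper_force: 0.0
scene 1536 [366. 235.] board frame u,v [-6.  72.2] [ 63.2 110.3] 0.7 ends [ 18.7 126.2] z 0.0554 world [0.5794 0.1133]
side 1782 [280. 273.] board frame u,v [-5.4 74.6] [111.6  61.7] 89.9 ends [ 21.3 129. ] z 0.053 world [0.5762 0.1201]
```

The block lies flat and square, with its centre at u=-6 mm. Its end face is at v≈128 and its eye at v≈147. I'll go to v=175, just beyond the eye, and descend.

```bash
python3 -m crank '[{"dp":[0.01,0.87,0],"angular":[0,0,0]},{"dp":[0.01,0.87,0],"angular":[0,0,0]},{"dp":[0,0.87,0],"angular":[0,0,0]},{"dp":[0,0.87,0],"angular":[0,0,0]},{"dp":[0,0.87,0],"angular":[0,0,0]},{"dp":[0,0.87,0],"angular":[0,0,0]},{"dp":[0.01,0.87,0],"angular":[0,0,0]},{"dp":[0.01,0.87,0],"angular":[0,0,0]},{"dp":[0,0,0],"angular":[0,0,0]},{"dp":[0,0,-0.9],"angular":[0,0,0]},{"dp":[0,0,-0.9],"angular":[0,0,0]},{"dp":[0,0,-0.9],"angular":[0,0,0]},{"dp":[0,0,-0.5],"angular":[0,0,0]},{"dp":[0,0,0],"angular":[0,0,0]},{"dp":[0,0,0],"angular":[0,0,0]}]'; python3 - <<'E'
from station import vision
import cv2
im=vision.snapshot("side")["image"];cv2.imwrite("pics/side3.png",cv2.resize(im[120:400,80:430],None,fx=2,fy=2))
E
```

```text
t: 5.7
tcp_pos: [0.5827, 0.2164, 0.1052]
tool_rot: [0.725, 0.688, -0.0, -0.0]
force: [0.6, -0.1, -0.0]
finger_gap: 0.302
gripper_force: 0.0
```

View pics/side3.png

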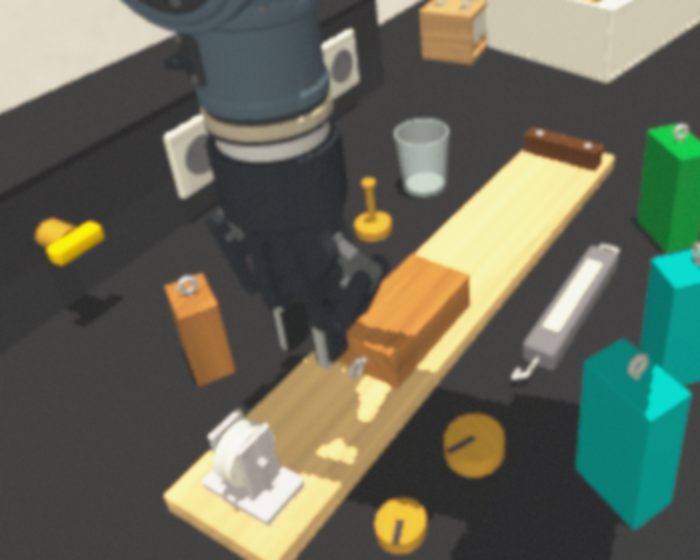

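The fingers hang in front of the eye end, one either side of the eye (357,368), clear of the pulley. Next I lower and begin the push.

```bash
python3 -m crank '[{"dp":[0,0,-0.7],"angular":[0,0,0]},{"dp":[0,0,-0.7],"angular":[0,0,0]},{"dp":[0,0,-0.6],"angular":[0,0,0]},{"dp":[0,0,0],"angular":[0,0,0]},{"dp":[-0.02,-0.4,0],"angular":[0,0,0]},{"dp":[-0.02,-0.4,0],"angular":[0,0,0]},{"dp":[-0.02,-0.4,0],"angular":[0,0,0]},{"dp":[-0.02,-0.4,0],"angular":[0,0,0]},{"dp":[-0.02,-0.4,0],"angular":[0,0,0]},{"dp":[-0.02,-0.4,0],"angular":[0,0,0]},{"dp":[-0.02,-0.4,0],"angular":[0,0,0]},{"dp":[-0.02,-0.4,0],"angular":[0,0,0]},{"dp":[-0.02,-0.3,0],"angular":[0,0,0]},{"dp":[0,-0.1,0],"angular":[0,0,0]},{"dp":[0,0,0],"angular":[0,0,0]}]'; python3 m.py
```

```text
t: 7.25
tcp_pos: [0.5768, 0.1077, 0.0449]
tool_rot: [0.726, 0.688, -0.0, -0.0]
force: [0.1, -0.2, -0.2]
finger_gap: 0.3
gripper_force: 0.0
scene 1433 [328. 230.] board frame u,v [-7.6 -0.4] [108.9  62.5] 89.3 ends [-53.   51.2] z 0.0553 world [0.575  0.0394]
side 426 [318. 241.] board frame u,v [-7.1  2.4] [ 61.  110.9] 0.2 ends [-52.5  56. ] z 0.0529 world [0.5613 0.0169]
```

```bash
python3 -m crank '[{"dp":[-0.02,-0.3,0],"angular":[0,0,0]},{"dp":[-0.02,-0.4,0],"angular":[0,0,0]},{"dp":[-0.02,-0.4,0],"angular":[0,0,0]},{"dp":[-0.02,-0.4,0],"angular":[0,0,0]},{"dp":[-0.02,-0.4,0],"angular":[0,0,0]},{"dp":[-0.02,-0.4,0],"angular":[0,0,0]},{"dp":[-0.02,-0.4,0],"angular":[0,0,0]},{"dp":[-0.02,-0.4,0],"angular":[0,0,0]},{"dp":[-0.02,-0.4,0],"angular":[0,0,0]},{"dp":[-0.02,-0.4,0],"angular":[0,0,0]},{"dp":[-0.02,-0.4,0],"angular":[0,0,0]},{"dp":[-0.02,-0.4,0],"angular":[0,0,0]},{"dp":[-0.01,-0.4,0],"angular":[0,0,0]},{"dp":[-0.01,-0.3,0],"angular":[0,0,0]},{"dp":[0,-0.1,0],"angular":[0,0,0]},{"dp":[0,0,0],"angular":[0,0,0]}]'; python3 m.py
```

```text
t: 8.95
tcp_pos: [0.5695, -0.0571, 0.0453]
tool_rot: [0.726, 0.688, 0.0, 0.0]
force: [0.1, 0.2, -0.7]
finger_gap: 0.301
gripper_force: 0.0
scene 1195 [243. 219.] board frame u,v [  -7.2 -165.2] [110.5  61.8] 89.9 ends [-218.4 -120. ] z 0.0553 world [ 0.568  -0.1321]
side 93 [361. 206.] board frame u,v [ -33.6 -162.3] [ 10.7 109.3] 2.1 ends [-216.5 -108. ] z 0.0525 world [ 0.5381 -0.1274]
side 75 [332. 211.] board frame u,v [  11.5 -125.4] [12.7 48.4] 34.5 ends [-144.9 -107.3] z 0.0528 world [ 0.5831 -0.0811]
```

About 16 mm remain. I'll creep in.

```bash
python3 -m crank '[{"dp":[-0.01,-0.1,0],"angular":[0,0,0]},{"dp":[0,-0.1,0],"angular":[0,0,0]},{"dp":[-0.01,-0.1,0],"angular":[0,0,0]},{"dp":[0,-0.1,0],"angular":[0,0,0]},{"dp":[0,-0.05,0],"angular":[0,0,0]},{"dp":[0,0,0],"angular":[0,0,0]}]'; python3 -m crank '[{"dp":[0,-0.04,0],"angular":[0,0,0]},{"dp":[0,0,0],"angular":[0,0,0]}]';python3 -m crank '[{"dp":[0,-0.04,0],"angular":[0,0,0]},{"dp":[0,0,0],"angular":[0,0,0]}]'
```

```text
t: 9.65
tcp_pos: [0.5687, -0.0704, 0.0452]
tool_rot: [0.726, 0.688, -0.0, 0.0]
force: [-0.9, 0.2, -0.7]
finger_gap: 0.297
gripper_force: 0.1
t: 9.85
tcp_pos: [0.5687, -0.0713, 0.0452]
tool_rot: [0.725, 0.688, -0.0, -0.0]
force: [-0.2, -0.0, 0.8]
finger_gap: 0.298
gripper_force: 0.4
t: 10.05
tcp_pos: [0.5687, -0.0724, 0.0452]
tool_rot: [0.725, 0.688, -0.0, -0.0]
force: [-0.3, 1.2, 0.8]
finger_gap: 0.303
gripper_force: 0.6
```

```bash
for i in 1 ; do python3 -m crank '[{"dp":[0,-0.04,0],"angular":[0,0,0]},{"dp":[0,0,0],"angular":[0,0,0]}]' | grep -E "tcp|^force"; python3 -m crank '[{"dp":[0,-0.04,0],"angular":[0,0,0]},{"dp":[0,0,0],"angular":[0,0,0]}]'| grep -E "tcp|^force"; python3 -m crank '[{"dp":[0,-0.04,0],"angular":[0,0,0]},{"dp":[0,0,0],"angular":[0,0,0]}]'| grep -E "tcp|^force"; done
```

```text
tcp_pos: [0.5686, -0.0735, 0.0452]
force: [-0.3, 1.2, 0.7]
tcp_pos: [0.5685, -0.0736, 0.0452]
force: [1.0, 6.3, 2.4]
tcp_pos: [0.5683, -0.0736, 0.0452]
force: [1.7, 9.3, 2.1]
```

The tool has stalled at 9 N, so the block is seated against the stop. I'll back off along the board and rise.

```bash
python3 -m crank '[{"dp":[0.01,0.1,0],"angular":[0,0,0]},{"dp":[0.02,0.4,0],"angular":[0,0,0]},{"dp":[0.03,0.6,0],"angular":[0,0,0]},{"dp":[0.03,0.6,0],"angular":[0,0,0]},{"dp":[0,0,0.5],"angular":[0,0,0]},{"dp":[0,0.5,0.9],"angular":[0,0,0]},{"dp":[0,0.9,0.9],"angular":[0,0,0]},{"dp":[0,0.9,0.9],"angular":[0,0,0]},{"dp":[0,0.9,0.9],"angular":[0,0,0]},{"dp":[0,0.9,0.5],"angular":[0,0,0]},{"dp":[0,0,0],"angular":[0,0,0]},{"dp":[0,0,0],"angular":[0,0,0]}]' | grep tcp; python3 m.py; python3 -c "
import cv2
cv2.imwrite('pics/fin.png',cv2.resize(cv2.imread('pics/scene_m.png')[100:350,160:500],None,fx=2,fy=2))"
```

```text
tcp_pos: [0.5716, 0.0978, 0.1842]
scene 1393 [241. 218.] board frame u,v [  -7.4 -179.1] [107.9  63.2] 89.4 ends [-231.8 -125.9] z 0.0552 world [ 0.5667 -0.1374]
side 823 [350. 201.] board frame u,v [  -6.5 -177.6] [ 60.7 110.4] 0.1 ends [-230.8 -123.4] z 0.0529 world [ 0.564  -0.1322]
```

View pics/fin.png

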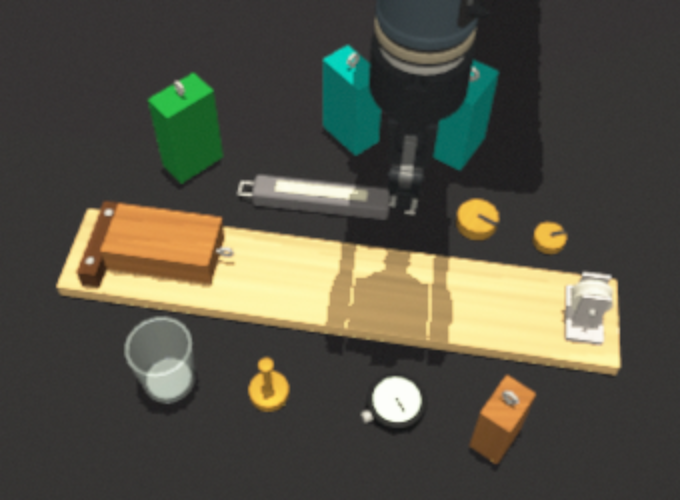

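The block lies flat, square and flush against the stop (seam at about (108,240)). Its eye at (225,252) faces the pulley, and everything else is undisturbed.

```bash
python3 -c "
from station import order
print(order.sign_off())"
```

```text
the job is handed in; nothing more can be done
None
```

The block was tipped towards the pulley and pushed back; by the cameras it lies flat and square, its plain end against the stop about 7 mm off its middle and its eye facing the pulley, and the job is handed in (no verdict was returned).

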